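# Roll a tube into the vee of a drilling fixture and clamp it

### The arm

A 7-joint arm with a two-finger parallel gripper is mounted at the origin on the work surface. World frame = base frame: x ahead of the robot, y to its left, z up, the work surface at z = 0. Lengths are in m, angles in rad, forces in N, time in s.
With the tool pointing down it reaches from about 0.425 to 0.95 m from the base axis. Payload 4.7 kg.
Tool frame: the origin (TCP) lies midway between the tips of the shut fingers; the grasp point (between the pads) lies 19 mm behind it; z points along the fingers, y is the direction in which the jaws open and shut (so a half turn about z gives the same grasp; the last joint's range is limited). The gripper opens to 85 mm and grips with 20 to 120 N. Pads are 22 mm wide; open, the fingers measure 114 mm over their backs; the gripper's body (76 mm by 85 mm) begins 54 mm behind the grasp point. The pads swing forward as they close: fully open they stand 13 mm farther back than shut.
Start: joints at [1.152, 0.469, -0.049, 1.532, 0.024, 1.141, -0.082], TCP at [0.257, -0.624, 0.231] pointing down, gripper open.
Joint ranges: [-2.59, 2.59], [-0.33, 1.99], [-1.39, 1.29], [0.1, 2.45], [-1.04, 4.18], [0.21, 1.99], [-2.66, 2.66]. Speed limits (rad/s): [2.57, 2.57, 3.14, 3.14, 3.14, 3.14, 3.14].

### API

Orientations are given as a rotation vector (axis times angle).
In Python, from workcell import telemetry, read_camera, ticket gives the robot as it stands.
- The arm moves only by the tool play_rows, never from a script. Its argument "deltas" is a list of rows, each a list of 5 numbers: the opening, from -1 (shut) to 1 (fully open), so that 0 is half open, then the shift along the tool's x, y, z in mm, then the turn about the tool's z in rad. A call has 1 to 8 rows; each row shifts and turns the pose as measured when the row begins, along the tool's axes as they then stand; what a row does not reach is not made up. A row lasts 1/12 s, in which the tool goes at most 41.7 mm and 7.16 degrees, less where a joint would pass 70% of its speed; a pose out of reach is approached as far as the arm can. A call is refused whole if a number of a shift passes 41.7 or a number of a turn 0.125, either way. A call with a gripper value outside its range is refused whole. The fingers move at their own pace and stop on an object; "squeeze" is the grip in N (left out, the last holds). Time passes only in rows, so rows that do not move let the fingers close. It gives the time, the measured TCP pose, the force and the opening at its end, in the units of the state.
- telemetry.state(): the state, without advancing time (a new reading comes with each control period).
- read_camera(name): name is "scene" or "side" or "wrist"; returns a dict with "pixels" (384x512x3 uint8, red, green, blue), "vfov" (degrees; the focal length in pixels is half the picture's height over the tangent of half this angle, whatever the lens; pixels are square), "cx", "cy" (the principal point, pixels), "eye" and "rotation" of the camera in the world. Camera axes: x right, y up, looking along -z (the intrinsics and any distortion apply to the point x, -y, -z); pixel columns grow to the right and rows downward; lengths in m; the calibration is good to about 2 mm. The wrist camera is an equidistant fisheye: a pixel r from the principal point sees the ray r / f radians off the axis. A picture is of the moment at which its call begins. There is no depth.
- ticket.hand_in(): hands the job in, once; it reports no verdict.
The state is a dict: "clock": time; "joint_positions": joint angles; "qvel": joint speeds; "joint_torque": joint torques, N m; "tcp_pos": TCP position; "tcp_rot": TCP orientation; "ft_force": force on the tool from outside, world axes, zero at the start; "torque": the same for the moment, N m; "finger_gap": finger opening in m.
Only numpy, scipy, OpenCV 4.12 (cv2) and the standard library are available. Lean on these libraries where they do the work, as an engineer would, in place of code of your own. Each camera call takes 0.05 s, during which the arm holds its last target.

### The job

Push the aluminium tube along the fixture's wooden deck, without lifting it, so that it rolls over the edge into the vee; take your fingers off and let it settle and centre itself. Then swing the upright hold-down arm over and press its crossbar down until the sprung toe nips the tube firmly but gently (about 10 N on the tube), and let go, leaving the tube seated in the vee and clamped. Be gentle with the tube and leave the other things where they are.

Things in the scene. Friction and masses are not known exactly. Their poses are not given: they have to be found in the camera images.
- tube_center (a point): centre (mid-length, on the axis) of the loose aluminium tube: outside diameter 40 mm, length 160 mm, about 0.2 kg. Its y axis is the tube's axis; its z points up at the start. It starts lying across the wooden deck, turned up to 0.16 rad from the vee's direction, centre 68 mm above the bench. The short upright offcut is not it.
- tube: the same tube; origin and axes as point tube_center.
- fixture: drilling fixture, fixed to the bench; plywood base plate 220 x 380 x 18 mm. Origin on the bench below the vee's bottom line, at mid-length; x points across the vee from deck to hinge, y along the vee, z up. The side margins of the plate (|y| over 100 mm) carry bystanders up to 75 mm above the bench.
- deck_edge (a point): middle of the deck's edge, where the vee begins: fixture x -22, z 48 mm. The flat wooden deck, 200 mm wide (y), runs from x -130 to here, its top at z 48 mm; a lip 6 mm high and 6 mm thick stands along its robot-side edge. A tube whose axis is pushed a few mm past this edge tips into the vee by itself.
- vee_seat (a point): where the middle of the tube's axis must come to rest: fixture x 0, y 0, z 54.3 mm; axes as the fixture's. The 90 degree aluminium vee is 200 mm long; the near flank falls from the deck's edge to the bottom line at z 26 mm, the far flank rises to x 34, z 60 mm.
- hinge_axis (a point): pivot of the hold-down arm: fixture x 60, y 0, z 100 mm; the pivot runs along y. Axes as the fixture's. Two cheeks 28 mm wide in x stand either side of it (|y| 13 to 23 mm), up to z 112 mm.
- holddown (a joint): angle of the hold-down arm, rad: 0 upright, grows as it swings over the vee towards the deck, 1.57 level, stop 1.85; starts at 0.03 to 0.25. The stiff hinge (0.7 Nm; some 5 N at the crossbar, 3.5 N near level) keeps the arm where it is left. The arm is a steel bar 12 x 16 mm (16 along y).
- crossbar (a point): middle of the crossbar handle, 150 mm from the pivot: round black bar, 14 mm diameter, 120 mm long along its y; the arm joins its middle, so hook, push or pinch it 25 to 55 mm to either side. It starts about 250 mm above the bench, over the hinge; clamped it is about 100 mm up, over the deck, 90 mm from the vee's bottom line.
- toe: sprung toe square to the arm, 60 mm from the pivot, with a rubber pad of 26 mm diameter screwed into it; sprung 3 N per mm, up to 12 mm. Origin on the arm's centreline, moving with the spring. The pad's face is 25.7 mm from it, but screwed up to 9 mm farther out or in (not reported): first touch of a seated tube comes at 1.41 to 1.72 rad. Feel for it.
- pinch (a point): the toe's place on the arm, 60 mm from the pivot. Wanted: 6 to 18 N of toe on tube. At the crossbar this is a downward push of 7 to 9.5 N in all, read while it still moves slowly (aim for 8; standing still reads less), or 7 to 13 mm of crossbar travel after first touch. On letting go the stiff hinge keeps most of what was pressed.
- offcut: short tube offcut, 30 mm diameter, 55 mm high, standing on the base plate's -y margin; origin at its underside (bystander: leave it)
- sanding_block: cork sanding block 70 x 40 x 28 mm on the base plate's +y margin; origin at its underside (bystander: leave it)
- oak_offcut: brown wooden offcut 60 x 38 x 22 mm on the base plate's -y margin; origin at its underside (bystander: leave it)
- glue: white glue bottle, 56 mm diameter, 150 mm high, left of the fixture; origin at its underside (bystander: leave it)
- spray_can: spray can, 66 mm diameter, 190 mm high, right of the fixture; origin at its underside (bystander: leave it)
- pencil_mug: blue mug, 76 mm diameter, 90 mm high, far left; origin at its underside (bystander: leave it)
- driver: screwdriver lying near the robot on the right (bystander: leave it)
Mind the look-alikes: they are no part of the job. Leave any green or purple look-alike of the tube alone.

How it is judged:
On the way, in this order (a step that is already met when the one before it is completed fails the run):
1. the tube rolls on the deck: it has turned by more than 0.5 rad about its axis before it drops into the vee (angle between tube_center's own z axis and vertical above 0.5 rad and z of tube_center in the frame of vee_seat above 0.0115 m and x of tube_center in the frame of vee_seat below -0.018 m), for 0.04 s.
2. the tube lies settled in the vee, untouched by the fingers, with the hold-down arm still up (joint below 0.9 rad) (x of tube_center in the frame of vee_seat between -0.0025 and 0.0025 m and z of tube_center in the frame of vee_seat between -0.003 and 0.0025 m and y of tube_center in the frame of vee_seat between -0.035 and 0.035 m and angle between the y axis of tube_center and the y axis of vee_seat, either way round below 0.03 rad and contact force between the fingers and tube below 0.1 N and value of joint holddown below 0.9 rad and linear speed of tube below 0.02 m/s), for 0.3 s.
3. the hold-down's toe bears on the seated tube with more than 6 N (x of tube_center in the frame of vee_seat between -0.0025 and 0.0025 m and z of tube_center in the frame of vee_seat between -0.003 and 0.0025 m and y of tube_center in the frame of vee_seat between -0.035 and 0.035 m and angle between the y axis of tube_center and the y axis of vee_seat, either way round below 0.03 rad and contact force between toe and tube above 6 N), for 0.2 s.
At the end, for the whole second after the job is handed in: The tube lies in the vee at rest: its axis within 2.5 mm sideways and +2.5/-3 mm in height of the vee's seat, parallel to it within 0.03 rad, its middle within 35 mm of the vee's middle along it; the toe of the hold-down bears on it with more than 6 N; the arm is still (all of step 3 and velocity of joint holddown between -0.05 and 0.05 rad/s and linear speed of tube below 0.02 m/s); the robot touches nothing.
It fails at once if the tube is lifted more than 12 mm above its rolling height on the deck (height (world z) of tube_center above 0.08 m).
It fails at once if the tube falls off the fixture (height (world z) of tube_center below 0.045 m).
It fails at once if the toe presses the tube with more than 18 N (contact force between toe and tube above 18 N).
It fails at once if the gripper or arm presses the tube with more than 20 N (contact force between any of the fingers, the arm and tube above 20 N).
It fails at once if another thing is moved by more than 20 mm (distance of any of offcut, sanding_block, oak_offcut, glue, spray_can, pencil_mug, driver from where it was at the start of the episode above 0.02 m).
It also fails if it takes over 53 s, if anything falls off the work surface, if the arm or the gripper's body presses on something with over 40 N, if the wrist force passes 120 N, or if a joint passes its speed limit or range.

## Working session

There is one attempt and no reset: what is moved stays moved. The work goes in short steps, Python scripts to look and compute and a tool call to move; the robot and the scene stay as the last step left them, time stands still between calls to the robot, and variables do not carry over. Pictures are saved under pics/ and viewed, and the job is handed in when it is done.

Besides the shell and the picture viewer there is one more tool, called in YAML: its name, and indented under it one key for each argument. play_rows: Moves the arm, as the interface text tells. Its arguments: {"type":"object","properties":{"deltas":{"type":"array","items":{"type":"array","items":{"type":"number"}}},"squeeze":{"type":"number"}},"required":["deltas"]}

```bash
ls; mkdir -p pics
cat > h.py <<'E'
import numpy as np, cv2
from scipy.spatial.transform import Rotation as R
from workcell import telemetry, read_camera, ticket
def snap(name,fn):
    d=read_camera(name); cv2.imwrite('pics/'+fn+'.png',d['pixels'][:,:,::-1])
    np.savez('pics/'+fn+'.npz',**{k:np.array(v) for k,v in d.items()}); return d
def load(fn):
    return dict(np.load('pics/'+fn+'.npz'))
def f(d): return d['pixels'].shape[0]/2/np.tan(np.radians(float(d['vfov']))/2)
def Rm(d):
    r=np.array(d['rotation']); 
    return r if r.shape==(3,3) else R.from_rotvec(r).as_matrix()
def ray(d,u,v,fish=False):
    x=(u-d['cx'])/f(d); y=(v-d['cy'])/f(d)
    if fish:
        th=np.hypot(x,y); s=np.sin(th)/max(th,1e-9); c=np.array([x*s,-y*s,-np.cos(th)])
    else: c=np.array([x,-y,-1.])
    return Rm(d)@c
def onz(d,u,v,z,fish=False):
    r=ray(d,u,v,fish); e=np.array(d['eye']); return e+r*(z-e[2])/r[2]
def proj(d,P,fish=False):
    c=Rm(d).T@(np.array(P)-np.array(d['eye'])); 
    x,y,z=c[0],-c[1],-c[2]
    if fish:
        rr=np.hypot(x,y); th=np.arctan2(rr,z); x,y=x/rr*th,y/rr*th
    else: x,y=x/z,y/z
    return np.array([d['cx']+f(d)*x,d['cy']+f(d)*y])
E
python3 - <<'E'
from h import *
for n in ['scene','side','wrist']:
    d=snap(n,n+'0'); print(n,{k:v for k,v in d.items() if k!='pixels'})
print(telemetry.state())
E
```

```text
pics
scene {'vfov': 53.57409666086501, 'cx': 265.08960350927487, 'cy': 189.73721101616002, 'eye': array([ 1.29515725, -0.1201125 ,  0.87720033]), 'rotation': array([0.69131814, 0.61421475, 1.32388615])}
side {'vfov': 50.93827708458065, 'cx': 260.60342126544157, 'cy': 191.4481977756757, 'eye': array([ 0.37730113, -1.1904969 ,  0.97859494]), 'rotation': array([ 0.97650495, -0.03538819, -0.10040393])}
wrist {'vfov': 65.70646984690485, 'cx': 255.9821617543961, 'cy': 194.18081809237523, 'eye': array([ 0.3185462 , -0.59727308,  0.37266855]), 'rotation': array([-0.23859389,  0.16101124, -1.17224217])}
{'clock': 0.15, 'joint_positions': array([ 1.15209501,  0.46926029, -0.04860287,  1.53342236,  0.0240866 ,
        1.14102813, -0.0823212 ]), 'qvel': array([ 0.00160023, -0.00207196,  0.0016336 , -0.00292028,  0.00159405,
        0.00162597,  0.00047144]), 'joint_torque': array([ 1.79451254e-04, -5.10763192e+01, -4.67917859e-02, -2.37978530e+01,
        1.07919614e-02,  5.33035083e-03,  9.11084413e-06]), 'tcp_pos': array([ 0.25635309, -0.62393173,  0.23049856]), 'tcp_rot': array([-3.08064173e+00, -6.08148511e-01,  5.18523155e-04]), 'ft_force': array([ 0.44686263, -0.15395394, -0.4052379 ]), 'torque': array([ 0.01642445,  0.00903014, -0.03701873]), 'finger_gap': 0.08555869714452644}
```

View pics/scene0.png

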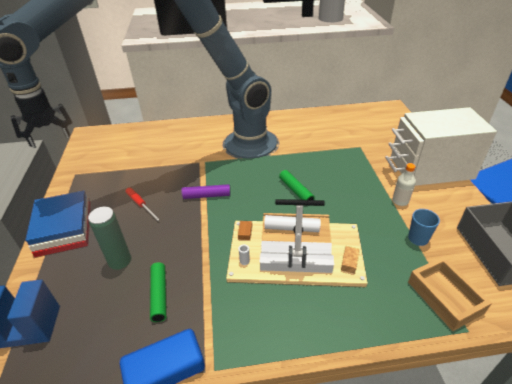

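View pics/side0.png

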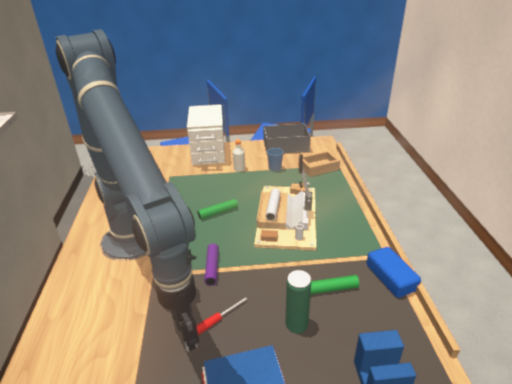

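View pics/wrist0.png

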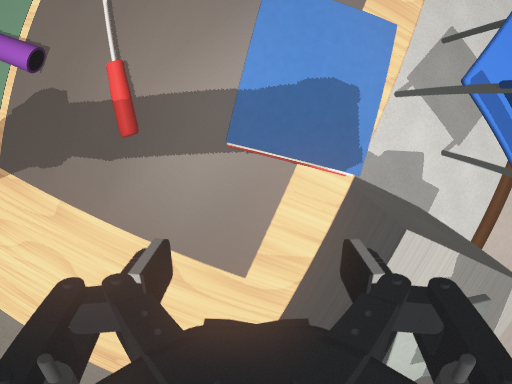

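Tube candidates in the scene view are:
- the silver tube on the deck at (292,225)
- the purple one at (206,192)
- green ones at (297,186) and (158,290)
- the short upright offcut at (244,256)

By the description it is the silver one on the deck. I'll check it in a close crop.

Run:
```python
import cv2
a=cv2.imread('pics/scene0.png')[180:300,215:380]
cv2.imwrite('pics/c1.png',cv2.resize(a,None,fx=4.8,fy=4.8,interpolation=cv2.INTER_CUBIC))
a=cv2.imread('pics/side0.png')[145:255,235:345]
cv2.imwrite('pics/c2.png',cv2.resize(a,None,fx=5.4,fy=5.4,interpolation=cv2.INTER_CUBIC))
```

```text
(no output)
```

View pics/c1.png

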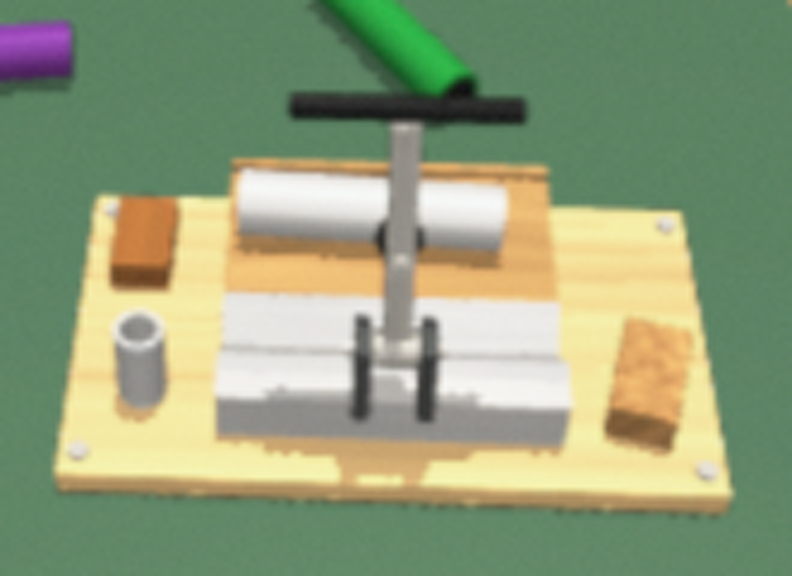

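View pics/c2.png

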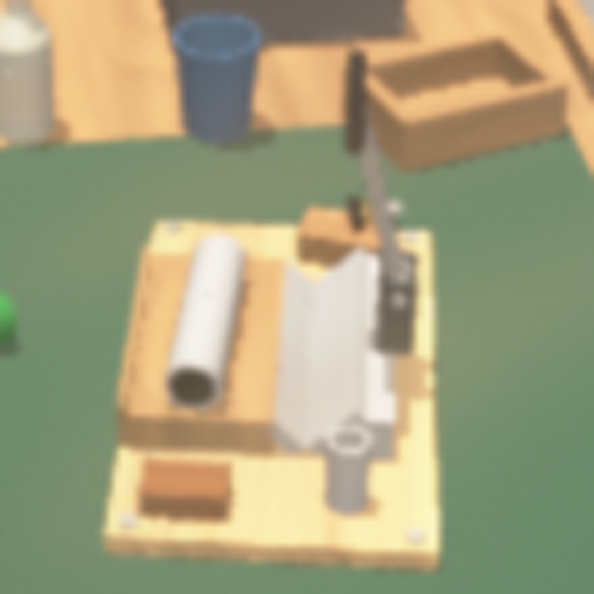

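The crop confirms it: a light aluminium tube lying across the deck, with the arm upright over the vee. Next I fit the fixture pose.

```bash
cat > fit.py <<'E'
from h import *
from scipy.optimize import least_squares
S=load('scene0');D=load('side0')
def sc(u,v): return (215+u/4.8-.4+0, 180+v/4.8-.4)
def sd(u,v): return (235+u/5.4-.4, 145+v/5.4-.4)
# (cam, px, local point); 'P' uses plate offset
L=[(S,sc(96,197),('P',-.11,.0,-.19,.018)),(S,sc(683,212),('P',-.11,0,.19,.018)),(S,sc(731,493),('P',.11,0,.19,.018)),(S,sc(57,474),('P',.11,0,-.19,.018)),
(S,sc(222,293),('F',-.022,-.1,.048)),(S,sc(559,303),('F',-.022,.1,.048)),
(S,sc(217,398),('F',.034,-.1,.060)),(S,sc(571,407),('F',.034,.1,.060)),
(S,sc(233,161),('F',-.136,-.1,.054)),(S,sc(548,169),('F',-.136,.1,.054)),
(D,sd(153,221),('P',-.11,0,.19,.018)),(D,sd(432,231),('P',.11,0,.19,.018)),(D,sd(106,545),('P',-.11,0,-.19,.018)),(D,sd(438,556),('P',.11,0,-.19,.018)),
(D,sd(276,423),('F',-.022,-.1,.048)),(D,sd(284,258),('F',-.022,.1,.048)),(D,sd(119,418),('F',-.136,-.1,.054)),(D,sd(142,250),('F',-.136,.1,.054)),
]
def W(p,l):
    c,s=np.cos(p[2]),np.sin(p[2]); x,y,z=l
    return np.array([p[0]+c*x-s*y,p[1]+s*x+c*y,z])
def loc(l,p):
    return (l[1]+p[3],l[3],l[4]) if l[0]=='P' else l[1:]
def res(p): return np.concatenate([proj(d,W(p,loc(l,p)))-np.array(px) for d,px,l in L])
if __name__=='__main__':
    r=least_squares(res,[.6,0,0,-.03],loss='soft_l1'); p=r.x; print(p.round(4)); print(res(p).reshape(-1,2).round(1).tolist())
    from itertools import product
    # tube: ends pixels -> axis; scene silhouettes
    for a in [.03,.1,.17,.25]:
        C=(.06-.15*np.sin(a),0,.1+.15*np.cos(a))
        for d,n in((S,'s'),(D,'d')):
            q=[proj(d,W(p,(C[0],y,C[2]))) for y in(-.06,.06)]
            q=[((x[0]-215+.4)*4.8,(x[1]-180+.4)*4.8) if n=='s' else ((x[0]-235+.4)*5.4,(x[1]-145+.4)*5.4) for x in q]
            print(a,n,np.round(q).tolist())
    # tube fit: model silhouettes: params x,y,yaw(local)
    def tub(q,d):
        c=np.array([q[0],q[1],.068]); ax=np.array([-np.sin(q[2]),np.cos(q[2]),0]); e=np.array(d['eye'])
        out=[]
        for s in(-.08,.08):
            P=c+ax*s; v=e-P; v-=ax*(v@ax); n=np.linalg.norm(v); v/=n; w=np.cross(ax,v); t=np.arccos(.02/n)
            out+=[P+.02*(np.cos(t)*v+sg*np.sin(t)*w) for sg in(1,-1)]
        return [proj(d,o) for o in out]
    obsS=[sc(*x) for x in[(240,172),(240,237),(506,186),(502,250)]]
    obsD=[sd(*x) for x in[(168,382),(213,396),(208,240),(243,247)]]
    def r2(q):
        o=[]
        for d,ob in((S,obsS),(D,obsD)):
            m=tub(q,d)
            for i in(0,2):
                a,b=m[i],m[i+1]; g=[np.array(ob[i]),np.array(ob[i+1])]
                if np.linalg.norm(a-g[0])+np.linalg.norm(b-g[1])>np.linalg.norm(a-g[1])+np.linalg.norm(b-g[0]): a,b=b,a
                o+=[a-g[0],b-g[1]]
        return np.concatenate(o)
    t=least_squares(r2,[p[0]-.08,p[1],p[2]],loss='soft_l1').x
    print('tube',t.round(4),r2(t).reshape(-1,2).round(1).tolist())
    c,s=np.cos(p[2]),np.sin(p[2]); dx,dy=t[0]-p[0],t[1]-p[1]
    print('tube local',c*dx+s*dy,-s*dx+c*dy,t[2]-p[2])
E
python3 fit.py
```

```text
[ 0.6188  0.0571 -0.1937 -0.0255]
[[-0.1, -0.3], [-0.6, -0.6], [0.5, 0.5], [-0.5, 0.1], [0.1, 1.5], [0.1, 1.3], [-0.1, -7.6], [-0.2, -7.5], [-0.3, -0.4], [-0.5, -0.6], [0.3, 0.0], [-0.4, 0.1], [-0.2, -1.8], [0.3, -0.7], [1.3, -0.1], [1.7, 0.1], [-0.4, -1.8], [0.2, -0.7]]
0.03 s [[287.0, 150.0], [532.0, 156.0]]
0.03 d [[412.0, 143.0], [411.0, 53.0]]
0.1 s [[287.0, 136.0], [531.0, 142.0]]
0.1 d [[396.0, 144.0], [395.0, 54.0]]
0.17 s [[288.0, 124.0], [529.0, 129.0]]
0.17 d [[380.0, 145.0], [380.0, 55.0]]
0.25 s [[288.0, 112.0], [527.0, 117.0]]
0.25 d [[361.0, 148.0], [363.0, 58.0]]
tube [ 0.5387  0.0615 -0.2438] [[0.7, -0.3], [-0.1, -0.3], [-0.1, -0.0], [0.1, 0.4], [-0.5, -0.2], [1.8, -0.6], [-2.6, 2.1], [0.7, 2.8]]
tube local -0.07941802782160871 -0.011116787076038227 -0.05008941489722529
```

```bash
sed -i 's/-\.136/-.130/g; s/sc(217,398)/sc(219,351)/; s/sc(571,407)/sc(569,360)/' fit.py; python3 fit.py
```

```text
[ 0.6132  0.0582 -0.1934 -0.0198]
[[-0.1, -0.3], [-0.6, -0.6], [0.5, 0.4], [-0.5, 0.2], [0.2, 0.0], [-0.0, -0.3], [-0.4, 0.5], [0.1, 0.6], [-0.3, -0.4], [-0.5, -0.6], [0.3, 0.0], [-0.4, 0.1], [-0.2, -1.8], [0.3, -0.7], [-0.3, -0.1], [0.3, 0.1], [-0.3, -1.8], [0.3, -0.7]]
0.03 s [[287.0, 142.0], [532.0, 148.0]]
0.03 d [[404.0, 143.0], [402.0, 53.0]]
0.1 s [[288.0, 128.0], [530.0, 134.0]]
0.1 d [[387.0, 143.0], [387.0, 53.0]]
0.17 s [[288.0, 116.0], [528.0, 121.0]]
0.17 d [[371.0, 145.0], [372.0, 55.0]]
0.25 s [[289.0, 104.0], [526.0, 109.0]]
0.25 d [[352.0, 147.0], [354.0, 57.0]]
tube [ 0.5387  0.0615 -0.2438] [[0.7, -0.3], [-0.1, -0.3], [-0.1, -0.0], [0.1, 0.4], [-0.5, -0.2], [1.8, -0.6], [-2.6, 2.1], [0.7, 2.8]]
tube local -0.07372080701160552 -0.01111858929246219 -0.050425952457664874
```

```bash
cat >> h.py <<'E'
FX=np.array([.6132,.0582,0]); YAW=-.1934
RF=R.from_euler('z',YAW).as_matrix()
def l2w(l): return FX+RF@np.array(l)
def st():
    s=telemetry.state(); r=R.from_rotvec(s['tcp_rot']).as_matrix(); lp=RF.T@(s['tcp_pos']-FX)
    print('t',round(s['clock'],2),'world',s['tcp_pos'].round(4),'local',lp.round(4),'F',(RF.T@s['ft_force']).round(2),'gap',round(s['finger_gap'],4))
    return s,r
def to(l,flip=None):
    s,r=st(); d=r.T@(l2w(l)-s['tcp_pos'])*1000
    rl=RF.T@r; print('tool x in fixture',rl[:,0].round(3),'y',rl[:,1].round(3),'z',rl[:,2].round(3)); print('delta tool mm',d.round(1))
E
python3 - <<'E'
from h import *
d=load('side0'); s,r=st()
print('can base', onz(d,298,325,0), 'cam off tool', r.T@(load('wrist0')['eye']-s['tcp_pos']))
print(onz(load('scene0'),118,262,0))
to([-.115,-.011,.25]); print(l2w([-.115,-.011,.25]))
E
```

```text
t 0.15 world [ 0.2564 -0.6239  0.2305] local [-0.2191 -0.738   0.2305] F [ 0.47 -0.07 -0.41] gap 0.0856
can base [ 0.54659569 -0.45069817  0.        ] cam off tool [ 0.06765325 -0.00124271 -0.14217056]
[ 0.54528259 -0.45170766  0.        ]
t 0.15 world [ 0.2564 -0.6239  0.2305] local [-0.2191 -0.738   0.2305] F [ 0.47 -0.07 -0.41] gap 0.0856
tool x in fixture [ 0.835  0.551 -0.   ] y [ 0.551 -0.835 -0.002] z [-0.001  0.001 -1.   ]
delta tool mm [ 487.2 -549.5  -18.7]
[0.49822985 0.06950769 0.25      ]
```

play_rows:
  deltas:
    - [1, 27, -30, -3, 0]
    - [1, 27, -30, -3, 0]
    - [1, 27, -30, -3, 0]
    - [1, 27, -30, -3, 0]
    - [1, 27, -30, -3, 0]
    - [1, 27, -30, -3, 0]
    - [1, 27, -30, 0, 0]
    - [1, 27, -30, 0, 0]

```text
clock: 0.82
tcp_pos: [0.362, -0.3185, 0.2436]
tcp_rot: [-3.086, -0.577, 0.011]
ft_force: [0.8, 0.1, 0.4]
finger_gap: 0.0851
```

play_rows:
  deltas:
    - [1, 27, -30, 0, 0]
    - [1, 27, -30, 0, 0]
    - [1, 27, -30, 0, 0]
    - [1, 27, -30, 0, 0]
    - [1, 27, -30, 0, 0]
    - [1, 27, -30, 0, 0]
    - [1, 27, -30, 0, 0]
    - [1, 27, -30, 0, 0]

```text
clock: 1.48
tcp_pos: [0.4758, -0.0053, 0.2433]
tcp_rot: [3.087, 0.574, -0.01]
ft_force: [1.1, -0.6, -1.2]
finger_gap: 0.0854
```

```bash
python3 -c "
from h import *
to([-.115,-.011,.25])"
```

```text
t 1.48 world [ 0.4758 -0.0053  0.2433] local [-0.1226 -0.0888  0.2433] F [ 1.23 -0.33 -1.2 ] gap 0.0854
tool x in fixture [ 0.847  0.532 -0.006] y [ 0.532 -0.847  0.   ] z [-0.005 -0.004 -1.   ]
delta tool mm [ 47.8 -61.8  -7. ]
```

play_rows:
  deltas:
    - [1, 24, -31, -3, 0]
    - [1, 24, -31, -3, 0]
    - [1, 0, 0, 0, -0.125]
    - [1, 0, 0, 0, -0.125]
    - [1, 0, 0, 0, -0.125]
    - [1, 0, 0, 0, -0.125]
    - [1, 0, 0, 0, -0.125]
    - [1, 0, 0, 0, -0.125]

```text
clock: 2.15
tcp_pos: [0.4986, 0.0891, 0.2487]
tcp_rot: [-2.654, -1.671, 0.005]
ft_force: [-0.4, 0.4, 0.2]
finger_gap: 0.0852
```

play_rows:
  deltas:
    - [1, 0, 0, 0, -0.125]
    - [1, 0, 0, 0, -0.125]
    - [1, 0, 0, 0, -0.125]
    - [1, 0, 0, 0, -0.125]
    - [1, 0, 0, 0, -0.125]
    - [1, 0, 0, 0, -0.125]
    - [1, 0, 0, 0, -0.125]
    - [1, 0, 0, 0, -0.125]

```text
clock: 2.82
tcp_pos: [0.4967, 0.0883, 0.2468]
tcp_rot: [-1.527, -2.735, 0.005]
ft_force: [0.2, 0.1, 0.3]
finger_gap: 0.0855
```

```bash
python3 -c "
from h import *
to([-.11,-.011,.14])
print(telemetry.state()['joint_positions'])"
```

```text
t 2.82 world [0.4967 0.0883 0.2468] local [-0.1202  0.0071  0.2468] F [0.16 0.14 0.29] gap 0.0855
tool x in fixture [-0.679  0.735  0.007] y [ 0.735  0.679 -0.007] z [-0.01 -0.   -1.  ]
delta tool mm [-20.9  -4.1 106.7]
[ 0.43365862  0.27530818 -0.82196362  1.87038891  0.21949128  1.09973963
  0.08062821]
```

play_rows:
  deltas:
    - [1, 0, 0, 0, -0.125]
    - [1, 0, 0, 0, -0.125]
    - [1, 0, 0, 0, -0.125]
    - [1, 0, 0, 0, -0.125]
    - [1, 0, 0, 0, -0.125]
    - [1, 0, 0, 0, -0.125]
    - [1, 0, 0, 0, -0.075]

```text
clock: 3.4
tcp_pos: [0.4951, 0.0869, 0.2453]
tcp_rot: [-0.294, -3.115, 0.002]
ft_force: [0.1, 0.0, -0.1]
finger_gap: 0.0852
```

```bash
python3 -c "
from h import *
to([-.11,-.011,.14])
print(telemetry.state()['joint_positions'])
snap('wrist','w1')"
```

```text
t 3.4 world [0.4951 0.0869 0.2453] local [-0.1214  0.0055  0.2453] F [ 0.05  0.05 -0.09] gap 0.0852
tool x in fixture [-1.    -0.005  0.013] y [-0.005  1.    -0.002] z [-0.013 -0.002 -1.   ]
delta tool mm [-12.6 -16.3 105.2]
[ 0.55951028  0.32401336 -0.9917007   1.86867754  0.29461211  1.1207129
  0.8406336 ]
```

View pics/w1.png

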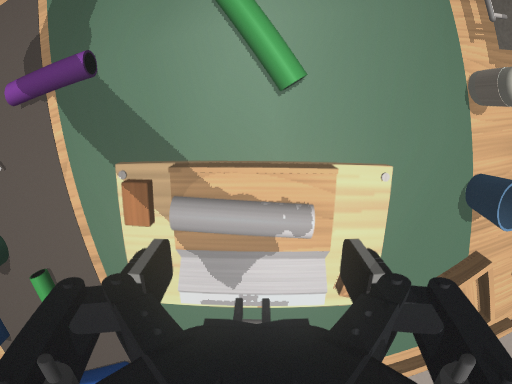

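The wrist view shows the tube across the deck from (170,215) to (314,222), with the cheeks at about (250,310). I'll cross-check its position.

```bash
python3 -c "
from h import *
d=load('w1')
for u,v,z in [(171,215,.068),(314,222,.068),(171,197,.07),(313,206,.07),(172,163,.054),(336,167,.054),(178,251,.048),(329,251,.048)]: print((RF.T@(onz(d,u,v,z,True)-FX)).round(4))
"
```

```text
[-0.0773 -0.0935  0.068 ]
[-0.0702  0.0736  0.068 ]
[-0.0998 -0.0912  0.07  ]
[-0.0903  0.0707  0.07  ]
[-0.1365 -0.0924  0.054 ]
[-0.1329  0.0991  0.054 ]
[-0.0209 -0.0948  0.048 ]
[-0.0226  0.1007  0.048 ]
```

play_rows:
  deltas:
    - [1, -2, -9, 28, 0]
    - [1, -2, -9, 28, 0]
    - [1, 0, 0, 28, 0]
    - [1, 0, 0, 28, 0]
    - [1, 0, 0, 25, 0]
    - [1, 0, 0, 0, 0]

```text
clock: 3.95
tcp_pos: [0.4965, 0.0669, 0.1047]
tcp_rot: [-0.314, -3.119, 0.001]
ft_force: [-0.3, -0.5, -0.2]
finger_gap: 0.0854
```

```bash
python3 -c "
from h import *
to([-.116,-.011,.05])"
```

```text
t 3.95 world [0.4965 0.0669 0.1047] local [-0.1162 -0.0139  0.1047] F [-0.21 -0.58 -0.23] gap 0.0854
tool x in fixture [-1.     0.007  0.007] y [ 0.007  1.    -0.002] z [-0.007 -0.002 -1.   ]
delta tool mm [-0.6  3.  54.7]
```

play_rows:
  deltas:
    - [1, 0, 1, 15, 0]
    - [1, 0, 1, 14, 0]
    - [1, 0, 1, 14, 0]
    - [1, 0, 0, 11, 0]
    - [1, 0, 0, 0, 0]

```text
clock: 4.37
tcp_pos: [0.4991, 0.0704, 0.0508]
tcp_rot: [-0.323, -3.121, 0.001]
ft_force: [0.6, -0.3, 0.6]
finger_gap: 0.0857
```

```bash
python3 -c "
from h import *
to([-.116,-.011,.05])
snap('side','s1');snap('wrist','w2')
a=cv2.imread('pics/s1.png')[145:265,215:345];cv2.imwrite('pics/s1c.png',cv2.resize(a,None,fx=5,fy=5,interpolation=2))"
```

```text
t 4.37 world [0.4991 0.0704 0.0508] local [-0.1143 -0.01    0.0508] F [ 0.7  -0.21  0.63] gap 0.0857
tool x in fixture [-1.     0.013  0.003] y [ 0.013  1.    -0.001] z [-0.003 -0.001 -1.   ]
delta tool mm [ 1.7 -1.   0.8]
```

View pics/s1c.png

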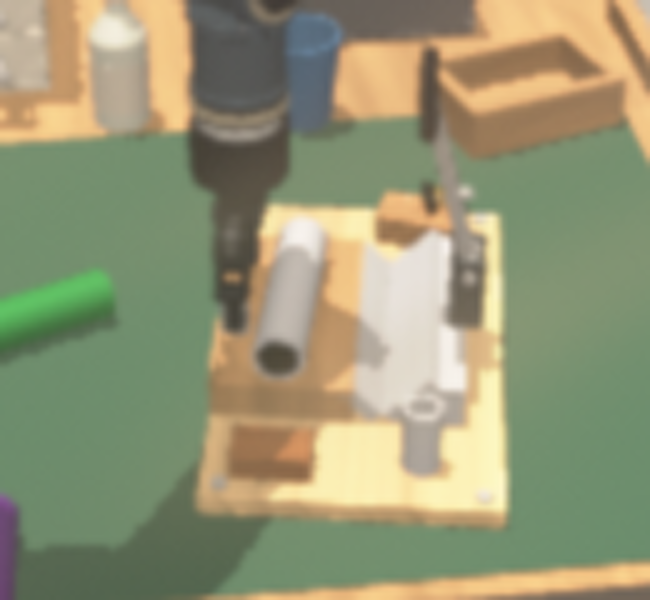

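View pics/w2.png

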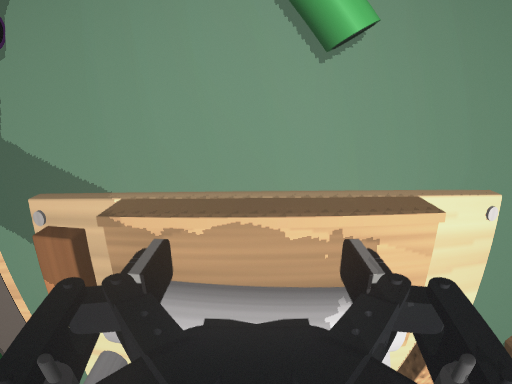

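play_rows:
  deltas:
    - [1, -3, 0, 0, 0]
    - [1, -3, 0, 0, 0]
    - [1, -3, 0, 0, 0]
    - [1, -3, 0, 0, 0]
    - [1, -3, 0, 0, 0]
    - [1, -3, 0, 0, 0]
    - [1, -3, 0, 0, 0]
    - [1, -3, 0, 0, 0]

```text
clock: 5.13
tcp_pos: [0.5288, 0.0657, 0.0567]
tcp_rot: [0.325, 3.118, 0.002]
ft_force: [0.9, -0.9, 0.9]
finger_gap: 0.0854
```

```bash
python3 -c "
from h import *
to([-.05,-.011,.05])
snap('side','s2')
a=cv2.imread('pics/s2.png')[145:265,215:345];cv2.imwrite('pics/s2c.png',cv2.resize(a,None,fx=5,fy=5,interpolation=2))"
```

```text
t 5.13 world [0.5288 0.0657 0.0567] local [-0.0843 -0.0089  0.0567] F [ 1.03 -0.76  0.9 ] gap 0.0854
tool x in fixture [-1.     0.014 -0.006] y [0.014 1.    0.002] z [ 0.006  0.002 -1.   ]
delta tool mm [-34.3  -1.6   6.9]
```

View pics/s2c.png

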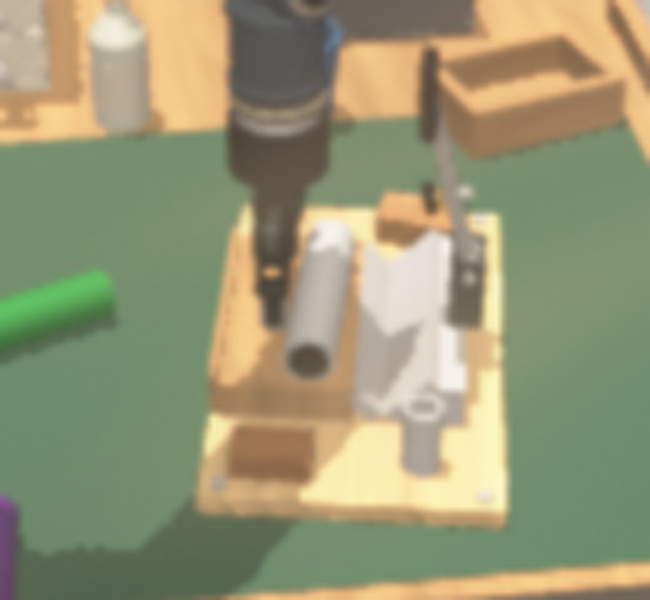

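play_rows:
  deltas:
    - [1, 2, 0, 2, 0]
    - [1, 0, 0, 5, 0]
    - [1, 0, 0, 3, 0]
    - [1, -3, 0, 1, 0]
    - [1, -3, 0, 1, 0]

```text
clock: 5.6
tcp_pos: [0.5328, 0.0647, 0.0431]
tcp_rot: [0.324, 3.119, 0.001]
ft_force: [-0.6, -0.1, -0.4]
finger_gap: 0.0853
```

```bash
python3 -c "
from h import *
to([-.05,-.011,.05])
snap('side','s3')
a=cv2.imread('pics/s3.png')[145:265,215:345];cv2.imwrite('pics/s3c.png',cv2.resize(a,None,fx=5,fy=5,interpolation=2))"
```

```text
t 5.6 world [0.5328 0.0647 0.0431] local [-0.0801 -0.0091  0.0431] F [-0.58 -0.18 -0.44] gap 0.0853
tool x in fixture [-1.     0.014 -0.006] y [0.014 1.    0.002] z [ 0.006  0.001 -1.   ]
delta tool mm [-30.2  -1.5  -6.7]
```

View pics/s3c.png

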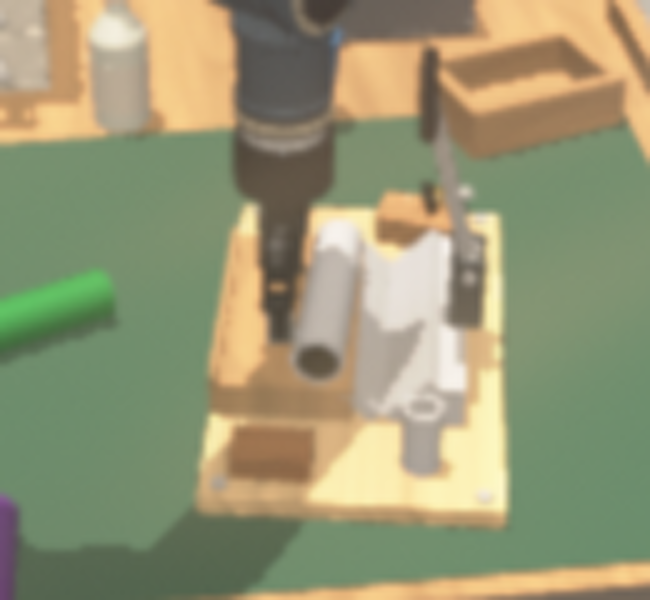

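play_rows:
  deltas:
    - [1, -3, 0, 0, 0]
    - [1, -3, 0, 0, 0]
    - [1, -3, 0, 0, 0]
    - [1, -3, 0, 0, 0]

```text
clock: 5.98
tcp_pos: [0.5459, 0.062, 0.0428]
tcp_rot: [0.325, 3.119, 0.002]
ft_force: [0.2, -0.2, -0.4]
finger_gap: 0.0851
```

```bash
python3 -c "
from h import *
to([-.05,-.011,.05])
snap('side','s4')
a=cv2.imread('pics/s4.png')[145:265,215:345];cv2.imwrite('pics/s4c.png',cv2.resize(a,None,fx=5,fy=5,interpolation=2))"
```

```text
t 5.98 world [0.5459 0.062  0.0428] local [-0.0668 -0.0093  0.0428] F [ 0.2  -0.13 -0.43] gap 0.0851
tool x in fixture [-1.     0.014 -0.005] y [0.014 1.    0.002] z [ 0.005  0.002 -1.   ]
delta tool mm [-16.8  -1.5  -7.1]
```

View pics/s4c.png

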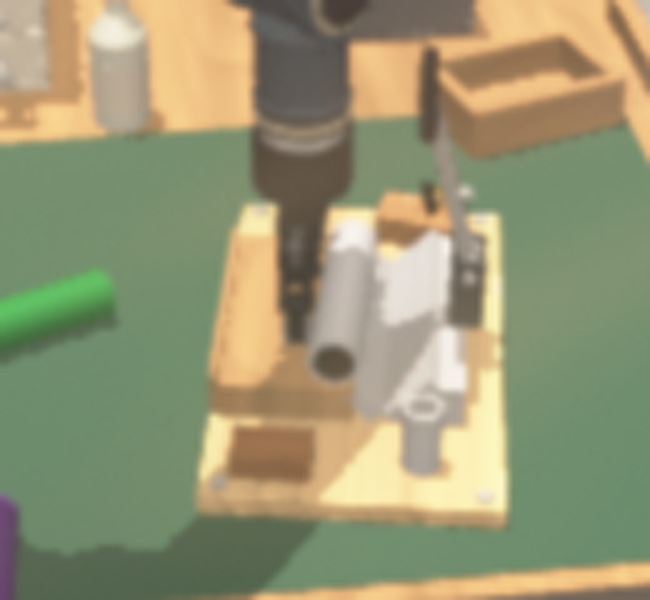

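play_rows:
  deltas:
    - [1, -3, 0, 0, 0]
    - [1, -3, 0, 0, 0]
    - [1, -3, 0, 0, 0]
    - [1, -3, 0, 0, 0]
    - [1, -2, 0, 0, 0]

```text
clock: 6.45
tcp_pos: [0.562, 0.0585, 0.0433]
tcp_rot: [0.326, 3.118, 0.002]
ft_force: [-0.5, 0.5, 0.7]
finger_gap: 0.0855
```

```bash
python3 -c "
from h import *
to([-.05,-.011,.05])
snap('side','s5')
a=cv2.imread('pics/s5.png')[145:265,215:345];cv2.imwrite('pics/s5c.png',cv2.resize(a,None,fx=5,fy=5,interpolation=2))"
```

```text
t 6.45 world [0.562  0.0585 0.0433] local [-0.0503 -0.0095  0.0433] F [-0.63  0.38  0.68] gap 0.0855
tool x in fixture [-1.     0.015 -0.007] y [0.015 1.    0.002] z [ 0.007  0.002 -1.   ]
delta tool mm [-0.3 -1.5 -6.7]
```

View pics/s5c.png

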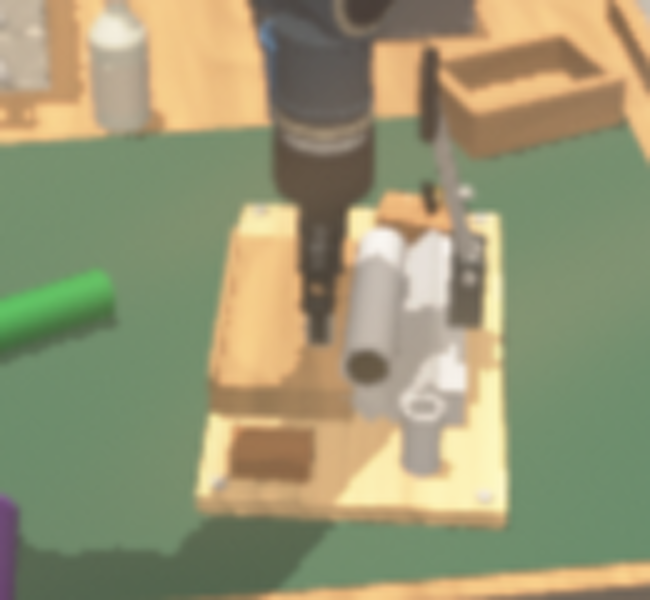

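play_rows:
  deltas:
    - [1, 6, 0, 0, 0]
    - [1, 12, 0, 0, 0]
    - [1, 12, 0, -5, 0]
    - [1, 12, 0, -20, 0]
    - [1, 8, 0, -30, 0]
    - [1, 4, 0, -35, 0]
    - [0, 0, 0, -35, 0]
    - [-1, 0, 0, -35, 0]

```text
clock: 7.17
tcp_pos: [0.4909, 0.0707, 0.2001]
tcp_rot: [-0.315, -3.109, 0.011]
ft_force: [0.3, -0.7, 0.1]
finger_gap: 0.0635
```

play_rows:
  deltas:
    - [-1, 0, 0, -30, 0]
    - [-1, 0, 0, -30, 0]
    - [-1, 0, 0, -30, 0]
    - [-1, 0, 0, -25, 0]
    - [-1, 0, 0, 0, 0]

```text
clock: 7.58
tcp_pos: [0.4856, 0.0765, 0.326]
tcp_rot: [-0.304, -3.118, 0.023]
ft_force: [0.1, 0.3, 0.1]
finger_gap: 0.0006
```

```bash
python3 -c "
from h import *
to([.05,.04,.29])
snap('side','s6');snap('scene','c6');snap('wrist','w6')
a=cv2.imread('pics/s6.png')[145:265,235:345];a=cv2.resize(a,None,fx=3.6,fy=3.6,interpolation=2)
b=cv2.imread('pics/c6.png')[170:300,215:380];b=cv2.resize(b,None,fx=2.4,fy=2.4,interpolation=2)
h=max(a.shape[0],b.shape[0]);o=np.zeros((h,a.shape[1]+b.shape[1],3),np.uint8);o[:a.shape[0],:a.shape[1]]=a;o[:b.shape[0],a.shape[1]:]=b
cv2.imwrite('pics/m6.png',o);print(o.shape)"
```

```text
t 7.58 world [0.4856 0.0765 0.326 ] local [-0.1288 -0.0065  0.326 ] F [0.08 0.37 0.14] gap 0.0006
tool x in fixture [-1.     0.001  0.007] y [ 0.001  1.    -0.016] z [-0.007 -0.016 -1.   ]
delta tool mm [-178.9   47.3   34. ]
(432, 792, 3)
```

View pics/m6.png

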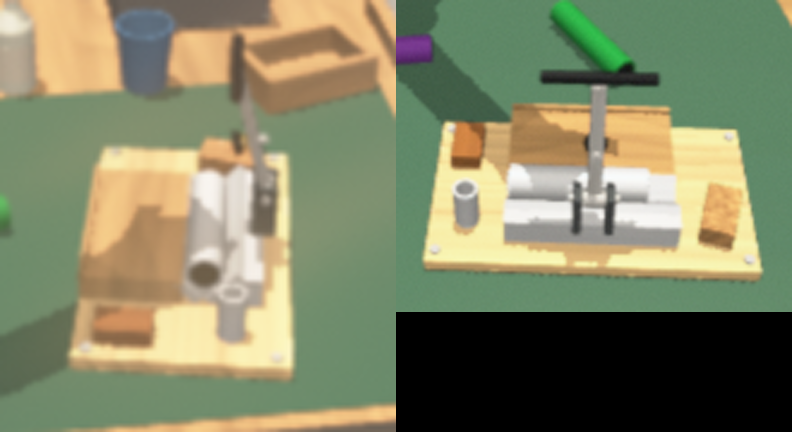

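View pics/w6.png

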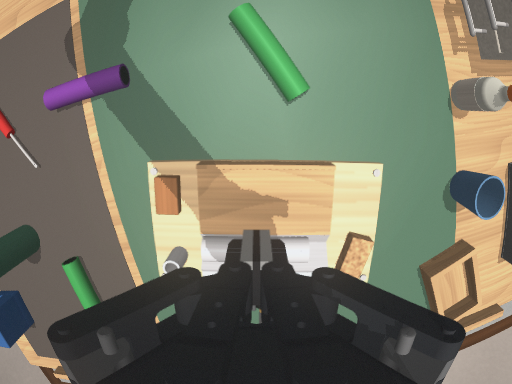

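The tube lies in the vee: scene (590,183) in the composite, wrist (202..310,247). It is parallel to the vee and within the ends. Next I move over and behind the crossbar.

play_rows:
  deltas:
    - [-1, -31, 8, 4, 0]
    - [-1, -31, 8, 4, 0]
    - [-1, -31, 8, 4, 0]
    - [-1, -31, 8, 4, 0]
    - [-1, -31, 8, 4, 0]
    - [-1, -31, 8, 4, 0]
    - [-1, 0, 0, 0, 0]

```text
clock: 8.32
tcp_pos: [0.6723, 0.0832, 0.2734]
tcp_rot: [-0.298, -3.087, 0.055]
ft_force: [-0.8, -1.9, -0.4]
finger_gap: 0.0003
```

```bash
python3 -c "
from h import *
to([.058,.04,.223])"
```

```text
t 8.32 world [0.6723 0.0832 0.2734] local [0.0532 0.0359 0.2734] F [-0.39 -1.97 -0.36] gap 0.0003
tool x in fixture [-0.999 -0.     0.036] y [-0.002  0.999 -0.039] z [-0.036 -0.039 -0.999]
delta tool mm [-6.6  6.  50. ]
```

play_rows:
  deltas:
    - [-1, -4, 3, 10, 0]
    - [-1, -3, 2, 13, 0]
    - [-1, 0, 1, 13, 0]
    - [-1, 0, 0, 10, 0]
    - [-1, 0, 0, 0, 0]

```text
clock: 8.73
tcp_pos: [0.6726, 0.0873, 0.2145]
tcp_rot: [-0.289, -3.074, 0.061]
ft_force: [-0.7, 0.3, -1.0]
finger_gap: 0.0002
```

```bash
python3 -c "
from h import *
to([.058,.04,.223])
snap('side','s7');snap('scene','c7')
a=cv2.imread('pics/s7.png')[115:235,235:345];a=cv2.resize(a,None,fx=3.6,fy=3.6,interpolation=2)
b=cv2.imread('pics/c7.png')[150:280,215:380];b=cv2.resize(b,None,fx=2.4,fy=2.4,interpolation=2)
h=max(a.shape[0],b.shape[0]);o=np.zeros((h,a.shape[1]+b.shape[1],3),np.uint8);o[:a.shape[0],:a.shape[1]]=a;o[:b.shape[0],a.shape[1]:]=b
cv2.imwrite('pics/m7.png',o)"
```

```text
t 8.73 world [0.6726 0.0873 0.2145] local [0.0527 0.04   0.2145] F [-0.72  0.18 -0.99] gap 0.0002
tool x in fixture [-0.999 -0.005  0.05 ] y [-0.007  0.999 -0.044] z [-0.049 -0.044 -0.998]
delta tool mm [-4.8 -0.4 -8.8]
```

View pics/m7.png

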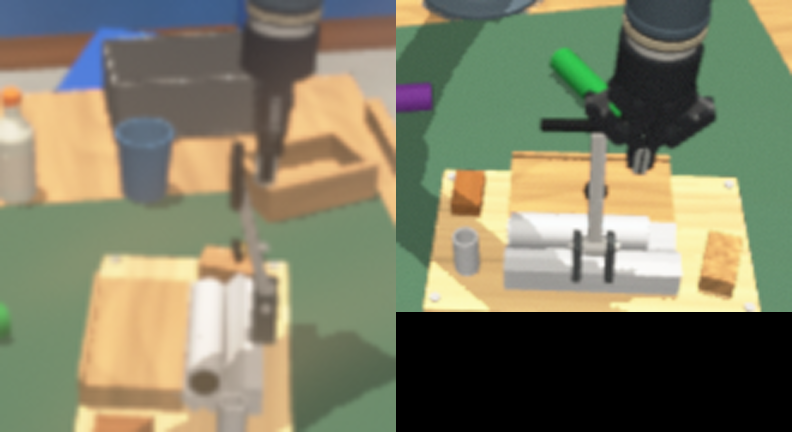

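play_rows:
  deltas:
    - [-1, 10, 0, 0, 0]
    - [-1, 10, 0, 2, 0]
    - [-1, 10, 0, 3, 0]
    - [-1, 10, 0, 4, 0]
    - [-1, 10, 0, 5, 0]
    - [-1, 10, 0, 5, 0]

```text
clock: 9.33
tcp_pos: [0.6254, 0.0965, 0.2074]
tcp_rot: [-0.305, -3.113, 0.047]
ft_force: [7.2, 0.6, -3.9]
finger_gap: -0.0
```

```bash
python3 -c "
from h import *
to([-.039,.04,.17])"
```

```text
t 9.33 world [0.6254 0.0965 0.2074] local [0.0046 0.0399 0.2074] F [ 6.95  1.93 -3.88] gap -0.0
tool x in fixture [-1.     0.002  0.01 ] y [ 0.002  1.    -0.031] z [-0.01  -0.031 -0.999]
delta tool mm [43.2  1.1 37.8]
```

play_rows:
  deltas:
    - [-1, 10, 0, 8, 0]
    - [-1, 10, 0, 8, 0]
    - [-1, 10, 0, 10, 0]
    - [-1, 10, 0, 10, 0]

```text
clock: 9.67
tcp_pos: [0.5947, 0.103, 0.1811]
tcp_rot: [0.313, 3.108, -0.039]
ft_force: [2.8, -1.1, 1.9]
finger_gap: -0.0003
```

```bash
python3 -c "
from h import *
to([-.039,.04,.17])
snap('side','s8');snap('scene','c8')
a=cv2.imread('pics/s8.png')[115:235,235:345];a=cv2.resize(a,None,fx=3.6,fy=3.6,interpolation=2)
b=cv2.imread('pics/c8.png')[150:280,215:380];b=cv2.resize(b,None,fx=2.4,fy=2.4,interpolation=2)
h=max(a.shape[0],b.shape[0]);o=np.zeros((h,a.shape[1]+b.shape[1],3),np.uint8);o[:a.shape[0],:a.shape[1]]=a;o[:b.shape[0],a.shape[1]:]=b
cv2.imwrite('pics/m8.png',o)"
```

```text
t 9.67 world [0.5947 0.103  0.1811] local [-0.0268  0.0404  0.1811] F [ 2.92 -0.52  1.92] gap -0.0003
tool x in fixture [-1.     0.007 -0.021] y [ 0.007  1.    -0.023] z [ 0.02  -0.023 -1.   ]
delta tool mm [12.5 -0.2 10.8]
```

View pics/m8.png

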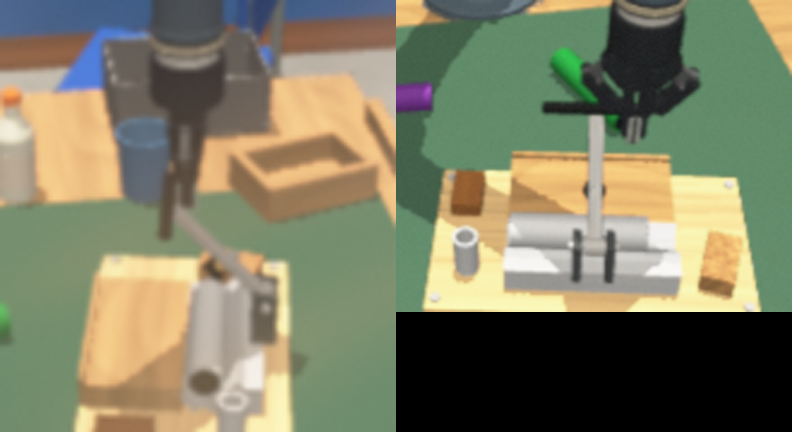

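play_rows:
  deltas:
    - [-1, 9, 0, 10, 0]
    - [-1, 9, 0, 10, 0]
    - [-1, 8, 0, 10, 0]
    - [-1, 0, 0, 0, 0]

```text
clock: 10.1
tcp_pos: [0.5748, 0.1069, 0.1559]
tcp_rot: [0.315, 3.094, -0.037]
ft_force: [-0.5, 0.1, -0.1]
finger_gap: 0.0001
```

play_rows:
  deltas:
    - [-1, -6, 0, 0, 0]
    - [-1, -6, 0, -15, 0]
    - [-1, 0, 0, -30, 0]
    - [-1, 0, 0, -30, 0]
    - [-1, 0, 0, 0, 0]

```text
clock: 10.52
tcp_pos: [0.5863, 0.1059, 0.237]
tcp_rot: [0.317, 3.1, -0.037]
ft_force: [1.1, 0.8, 0.3]
finger_gap: -0.0002
```

```bash
python3 -c "
from h import *
to([-.07,.04,.22])
snap('side','s9');snap('scene','c9')
a=cv2.imread('pics/s9.png')[115:235,235:345];a=cv2.resize(a,None,fx=3.6,fy=3.6,interpolation=2)
b=cv2.imread('pics/c9.png')[150:280,215:380];b=cv2.resize(b,None,fx=2.4,fy=2.4,interpolation=2)
h=max(a.shape[0],b.shape[0]);o=np.zeros((h,a.shape[1]+b.shape[1],3),np.uint8);o[:a.shape[0],:a.shape[1]]=a;o[:b.shape[0],a.shape[1]:]=b
cv2.imwrite('pics/m9.png',o)
S=load('c9');D=load('s9')
for th in[.8,.9,1,1.1]:
  o=[]
  for d,(u0,v0,k,ox) in((D,(235,115,3.6,0)),(S,(215,150,2.4,396))):
    for y in(-.06,.06):
      q=proj(d,l2w([.06-.15*np.sin(th),y,.1+.15*np.cos(th)]));o.append(((q[0]-u0)*k+ox,(q[1]-v0)*k))
  print(th,np.round(o).tolist())
"
```

```text
t 10.52 world [0.5863 0.1059 0.237 ] local [-0.0355  0.0417  0.237 ] F [0.95 0.99 0.33] gap -0.0002
tool x in fixture [-1.     0.01  -0.028] y [ 0.011  1.    -0.021] z [ 0.028 -0.021 -0.999]
delta tool mm [34.9 -1.7 16. ]
0.8 [[160.0, 238.0], [166.0, 177.0], [541.0, 107.0], [650.0, 109.0]]
0.9 [[150.0, 247.0], [157.0, 186.0], [541.0, 108.0], [649.0, 111.0]]
1 [[141.0, 257.0], [149.0, 195.0], [541.0, 111.0], [647.0, 113.0]]
1.1 [[134.0, 267.0], [142.0, 205.0], [541.0, 115.0], [646.0, 117.0]]
```

View pics/m9.png

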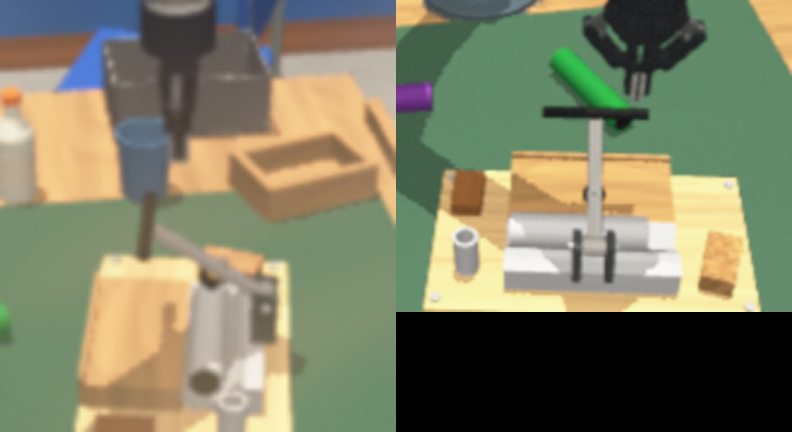

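play_rows:
  deltas:
    - [-1, 17, -1, 8, 0]
    - [-1, 16, -1, 10, 0]
    - [-1, 0, 0, 12, 0]
    - [-1, 0, 0, 5, 0]
    - [-1, 0, 0, 0, 0]

```text
clock: 11.03
tcp_pos: [0.5514, 0.1061, 0.1927]
tcp_rot: [0.322, 3.11, -0.044]
ft_force: [0.3, 0.2, -0.4]
finger_gap: 0.0001
```

```bash
python3 -c "
from h import *
to([-.07,.04,.2])"
```

```text
t 11.03 world [0.5514 0.1061 0.1927] local [-0.0699  0.0351  0.1927] F [ 0.25  0.25 -0.37] gap 0.0001
tool x in fixture [-1.     0.013 -0.017] y [ 0.013  1.    -0.027] z [ 0.017 -0.027 -0.999]
delta tool mm [ 0.1  4.7 -7.4]
```

play_rows:
  deltas:
    - [-1, 3, 2, 6, 0]
    - [-1, 3, 1, 6, 0]
    - [-1, 3, 1, 6, 0]
    - [-1, 2, 0, 6, 0]
    - [-1, 2, 0, 6, 0]
    - [-1, 2, 0, 6, 0]

```text
clock: 11.53
tcp_pos: [0.5369, 0.1118, 0.1551]
tcp_rot: [0.327, 3.116, -0.05]
ft_force: [-2.7, -1.2, 4.0]
finger_gap: 0.0002
```

```bash
python3 -c "
from h import *
to([-.085,.04,.145])
snap('side','s10')
a=cv2.imread('pics/s10.png')[115:235,235:345];a=cv2.resize(a,None,fx=5,fy=5,interpolation=2)
cv2.imwrite('pics/m10.png',a)
"
```

```text
t 11.53 world [0.5369 0.1118 0.1551] local [-0.0852  0.038   0.1551] F [-2.44 -1.75  3.97] gap 0.0002
tool x in fixture [-1.     0.016 -0.011] y [ 0.016  0.999 -0.031] z [ 0.011 -0.031 -0.999]
delta tool mm [-0.   2.3 10. ]
```

View pics/m10.png

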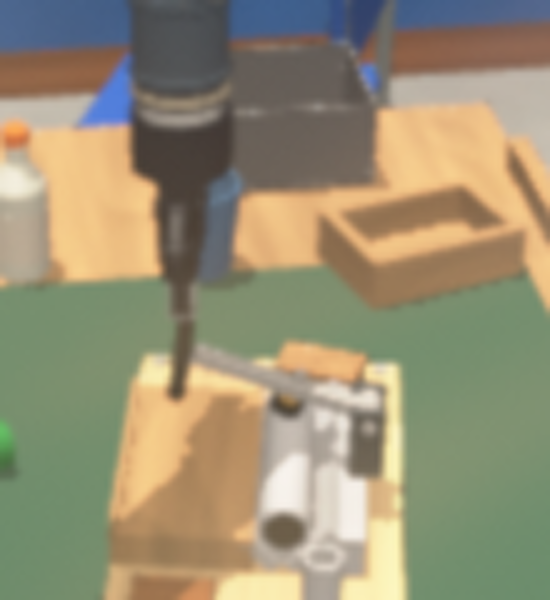

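play_rows:
  deltas:
    - [-1, 1, 1, 4, 0]
    - [-1, 0, 0, 4, 0]
    - [-1, 0, 0, 3, 0]
    - [-1, 0, 0, 3, 0]

```text
clock: 11.92
tcp_pos: [0.5357, 0.1134, 0.1389]
tcp_rot: [0.326, 3.117, -0.048]
ft_force: [-2.2, 0.9, 3.2]
finger_gap: -0.0001
```

play_rows:
  deltas:
    - [-1, 0, 0, 2, 0]
    - [-1, 0, 0, 2, 0]

```text
clock: 12.08
tcp_pos: [0.5357, 0.1136, 0.1343]
tcp_rot: [0.326, 3.117, -0.048]
ft_force: [-2.2, -0.5, 3.5]
finger_gap: 0.0
```

play_rows:
  deltas:
    - [-1, 0, 0, 2, 0]
    - [-1, 0, 0, 2, 0]

```text
clock: 12.25
tcp_pos: [0.5359, 0.1137, 0.1299]
tcp_rot: [0.326, 3.117, -0.047]
ft_force: [-1.9, 0.2, 3.4]
finger_gap: -0.0
```

play_rows:
  deltas:
    - [-1, 0, 0, 1, 0]
    - [-1, 0, 0, 1, 0]

```text
clock: 12.42
tcp_pos: [0.5359, 0.1138, 0.1276]
tcp_rot: [0.326, 3.117, -0.046]
ft_force: [-1.8, -0.7, 2.8]
finger_gap: 0.0
```

play_rows:
  deltas:
    - [-1, 0, 0, 1, 0]
    - [-1, 0, 0, 1, 0]

```text
clock: 12.58
tcp_pos: [0.5361, 0.1137, 0.1254]
tcp_rot: [0.326, 3.117, -0.046]
ft_force: [-1.9, 0.5, 3.1]
finger_gap: 0.0001
```

play_rows:
  deltas:
    - [-1, 0, 0, 1, 0]
    - [-1, 0, 0, 1, 0]

```text
clock: 12.75
tcp_pos: [0.5362, 0.1138, 0.1234]
tcp_rot: [0.326, 3.116, -0.045]
ft_force: [-1.1, -0.5, 2.7]
finger_gap: 0.0003
```

play_rows:
  deltas:
    - [-1, 0, 0, 1, 0]
    - [-1, 0, 0, 1, 0]
    - [-1, 0, 0, 1, 0]

```text
clock: 13.0
tcp_pos: [0.5364, 0.1138, 0.1201]
tcp_rot: [0.326, 3.116, -0.045]
ft_force: [-1.6, -0.0, 3.5]
finger_gap: 0.0
```

play_rows:
  deltas:
    - [-1, 0, 0, 1, 0]
    - [-1, 0, 0, 1, 0]
    - [-1, 0, 0, 1, 0]

```text
clock: 13.25
tcp_pos: [0.5364, 0.1138, 0.1168]
tcp_rot: [0.326, 3.116, -0.044]
ft_force: [-2.9, -0.1, 3.3]
finger_gap: 0.0001
```

play_rows:
  deltas:
    - [-1, 0, 0, 1, 0]
    - [-1, 0, 0, 1, 0]
    - [-1, 0, 0, 1, 0]

```text
clock: 13.5
tcp_pos: [0.5364, 0.1138, 0.1135]
tcp_rot: [0.326, 3.116, -0.044]
ft_force: [-2.2, 0.5, 2.6]
finger_gap: -0.0003
```

play_rows:
  deltas:
    - [-1, 0, 0, 1, 0]
    - [-1, 0, 0, 1, 0]
    - [-1, 0, 0, 1, 0]

```text
clock: 13.75
tcp_pos: [0.5364, 0.1138, 0.1101]
tcp_rot: [0.326, 3.116, -0.044]
ft_force: [-1.9, 0.3, 2.6]
finger_gap: -0.0001
```

play_rows:
  deltas:
    - [-1, 0, 0, 1, 0]
    - [-1, 0, 0, 1, 0]
    - [-1, 0, 0, 1, 0]

```text
clock: 14.0
tcp_pos: [0.5363, 0.1138, 0.1067]
tcp_rot: [0.326, 3.116, -0.044]
ft_force: [-2.6, 0.7, 3.0]
finger_gap: -0.0002
```

```bash
python3 -c "
from h import *
to([-.09,.04,.1])
snap('side','s11');snap('scene','c11')
a=cv2.imread('pics/s11.png')[145:245,260:345];a=cv2.resize(a,None,fx=4.2,fy=4.2,interpolation=2)
b=cv2.imread('pics/c11.png')[170:290,215:380];b=cv2.resize(b,None,fx=2.6,fy=2.6,interpolation=2)
h=max(a.shape[0],b.shape[0]);o=np.zeros((h,a.shape[1]+b.shape[1],3),np.uint8);o[:a.shape[0],:a.shape[1]]=a;o[:b.shape[0],a.shape[1]:]=b
cv2.imwrite('pics/m11.png',o)"
```

```text
t 14.0 world [0.5363 0.1138 0.1067] local [-0.0861  0.0398  0.1067] F [-2.69  0.22  3.03] gap -0.0002
tool x in fixture [-1.     0.015 -0.011] y [ 0.015  1.    -0.027] z [ 0.011 -0.027 -1.   ]
delta tool mm [4.  0.3 6.7]
```

View pics/m11.png

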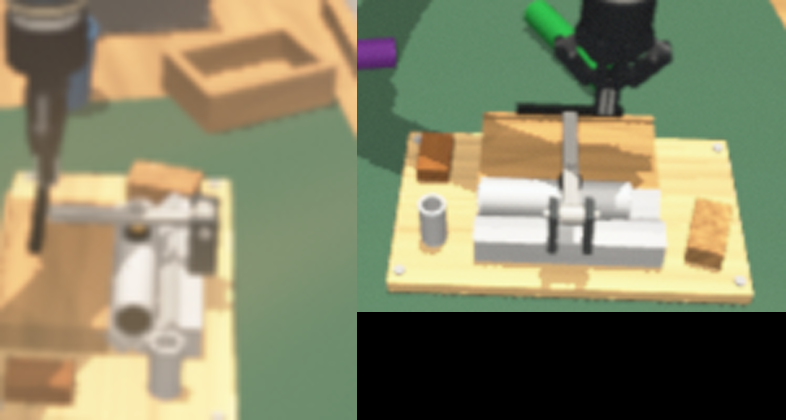

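play_rows:
  deltas:
    - [-1, 0, 0, 1, 0]
    - [-1, 0, 0, 1, 0]

```text
clock: 14.27
tcp_pos: [0.5367, 0.1137, 0.1047]
tcp_rot: [0.326, 3.116, -0.043]
ft_force: [-3.0, 0.0, 2.2]
finger_gap: -0.0001
```

play_rows:
  deltas:
    - [-1, 0, 0, 1, 0]
    - [-1, 0, 0, 1, 0]

```text
clock: 14.43
tcp_pos: [0.5367, 0.1138, 0.1025]
tcp_rot: [0.326, 3.116, -0.043]
ft_force: [-2.7, 0.2, 2.7]
finger_gap: -0.0
```

play_rows:
  deltas:
    - [-1, 0, 0, 1, 0]
    - [-1, 0, 0, 1, 0]

```text
clock: 14.6
tcp_pos: [0.5367, 0.1137, 0.1003]
tcp_rot: [0.326, 3.116, -0.043]
ft_force: [-1.9, -0.3, 3.5]
finger_gap: -0.0004
```

play_rows:
  deltas:
    - [-1, 0, 0, 1, 0]
    - [-1, 0, 0, 1, 0]

```text
clock: 14.77
tcp_pos: [0.5367, 0.1137, 0.0981]
tcp_rot: [0.326, 3.116, -0.043]
ft_force: [-1.5, -0.1, 2.8]
finger_gap: 0.0001
```

play_rows:
  deltas:
    - [-1, 0, 0, 1, 0]
    - [-1, 0, 0, 1, 0]

```text
clock: 14.93
tcp_pos: [0.5367, 0.1137, 0.096]
tcp_rot: [0.325, 3.116, -0.043]
ft_force: [-1.4, 0.1, 4.7]
finger_gap: 0.0
```

play_rows:
  deltas:
    - [-1, 0, 0, 1, 0]
    - [-1, 0, 0, 1, 0]

```text
clock: 15.1
tcp_pos: [0.5368, 0.1137, 0.0941]
tcp_rot: [0.325, 3.115, -0.043]
ft_force: [-1.7, -0.1, 4.4]
finger_gap: 0.0003
```

play_rows:
  deltas:
    - [-1, 0, 0, 1, 0]
    - [-1, 0, 0, 1, 0]

```text
clock: 15.27
tcp_pos: [0.5369, 0.1137, 0.0923]
tcp_rot: [0.325, 3.115, -0.044]
ft_force: [-3.0, 0.9, 6.6]
finger_gap: -0.0002
```

play_rows:
  deltas:
    - [-1, 0, 0, 1, 0]
    - [-1, 0, 0, 1, 0]

```text
clock: 15.43
tcp_pos: [0.5369, 0.1137, 0.0908]
tcp_rot: [0.326, 3.115, -0.045]
ft_force: [-2.9, 1.2, 7.2]
finger_gap: 0.0
```

play_rows:
  deltas:
    - [-1, 0, 0, 1, 0]

```text
clock: 15.52
tcp_pos: [0.537, 0.1137, 0.0901]
tcp_rot: [0.325, 3.115, -0.045]
ft_force: [-3.8, 0.0, 7.0]
finger_gap: 0.0004
```

play_rows:
  deltas:
    - [-1, 0, 0, 1, 0]

```text
clock: 15.6
tcp_pos: [0.537, 0.1137, 0.0895]
tcp_rot: [0.326, 3.114, -0.046]
ft_force: [-2.9, -0.3, 7.3]
finger_gap: 0.0
```

play_rows:
  deltas:
    - [-1, 0, 0, -3, 0]
    - [-1, 0, 0, -8, 0]
    - [-1, 0, 0, -20, 0]
    - [-1, 0, 0, -30, 0]
    - [-1, 5, 0, -35, 0]
    - [-1, 0, 0, 0, 0]

```text
clock: 16.1
tcp_pos: [0.5324, 0.1156, 0.1876]
tcp_rot: [0.327, 3.116, -0.047]
ft_force: [0.1, 0.7, 1.1]
finger_gap: 0.0002
```

```bash
python3 -c "
from h import *
st()
snap('side','s12');snap('scene','c12');snap('wrist','w12')
a=cv2.imread('pics/s12.png')[145:245,255:345];a=cv2.resize(a,None,fx=4,fy=4,interpolation=2)
b=cv2.imread('pics/c12.png')[170:290,215:380];b=cv2.resize(b,None,fx=2.6,fy=2.6,interpolation=2)
h=max(a.shape[0],b.shape[0]);o=np.zeros((h,a.shape[1]+b.shape[1],3),np.uint8);o[:a.shape[0],:a.shape[1]]=a;o[:b.shape[0],a.shape[1]:]=b
cv2.imwrite('pics/m12.png',o)
S=load('c12');D=load('s12')
for th in[1.57,1.63,1.69,1.75]:
  o=[]
  for d,(u0,v0,k,ox) in((D,(255,145,4,0)),(S,(215,170,2.6,360))):
    for y in(-.06,.06):
      q=proj(d,l2w([.06-.15*np.sin(th),y,.1+.15*np.cos(th)]));o.append(((q[0]-u0)*k+ox,(q[1]-v0)*k))
  print(th,np.round(o).tolist())"
```

```text
t 16.1 world [0.5324 0.1156 0.1876] local [-0.0904  0.0408  0.1876] F [0.   0.72 1.1 ] gap 0.0002
1.57 [[51.0, 237.0], [61.0, 166.0], [518.0, 108.0], [625.0, 110.0]]
1.63 [[52.0, 245.0], [61.0, 174.0], [518.0, 114.0], [625.0, 116.0]]
1.69 [[53.0, 253.0], [62.0, 181.0], [517.0, 120.0], [624.0, 122.0]]
1.75 [[54.0, 260.0], [63.0, 189.0], [517.0, 126.0], [623.0, 129.0]]
```

View pics/m12.png

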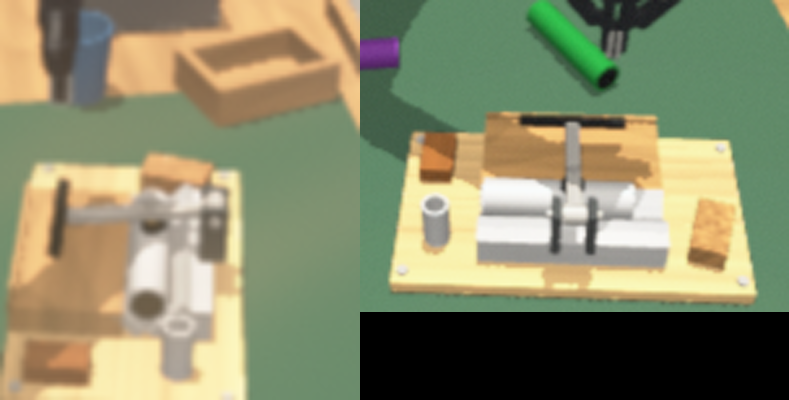

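View pics/w12.png

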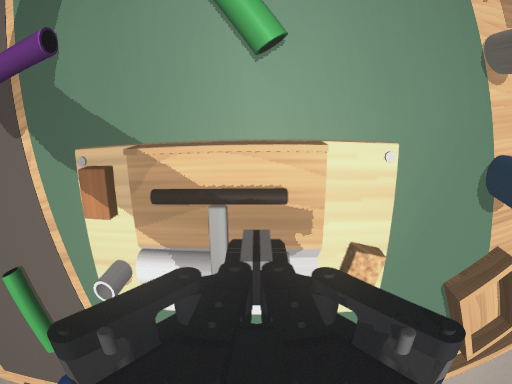

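Crossbar stayed down at about 1.68 rad. I'll check springback with a light touch.

play_rows:
  deltas:
    - [-1, -3, 0, 28, 0]
    - [-1, 0, 0, 28, 0]
    - [-1, 0, 0, 20, 0]
    - [-1, 0, 0, 9, 0]
    - [-1, 0, 0, 3, 0]
    - [-1, 0, 0, 0, 0]

```text
clock: 16.75
tcp_pos: [0.533, 0.1068, 0.0874]
tcp_rot: [-0.331, -3.121, 0.057]
ft_force: [-1.0, -0.3, 6.9]
finger_gap: -0.0003
```

play_rows:
  deltas:
    - [-1, 0, 0, -3, 0]
    - [-1, 0, 0, -8, 0]
    - [-1, 0, 0, -20, 0]
    - [-1, 0, 0, -35, 0]
    - [-1, 5, 0, -35, 0]
    - [-1, 0, 0, -30, 0]
    - [-1, 0, 0, 0, 0]
    - [-1, 0, 0, 0, 0]

```text
clock: 17.42
tcp_pos: [0.5283, 0.1141, 0.228]
tcp_rot: [-0.328, -3.121, 0.055]
ft_force: [-0.2, -0.5, -0.7]
finger_gap: -0.0004
```

```bash
python3 -c "
from h import *
st()
snap('side','s13');snap('scene','c13')
a=cv2.imread('pics/s13.png')[145:245,255:345];a=cv2.resize(a,None,fx=4,fy=4,interpolation=2)
b=cv2.imread('pics/c13.png')[170:290,215:380];b=cv2.resize(b,None,fx=2.6,fy=2.6,interpolation=2)
h=max(a.shape[0],b.shape[0]);o=np.zeros((h,a.shape[1]+b.shape[1],3),np.uint8);o[:a.shape[0],:a.shape[1]]=a;o[:b.shape[0],a.shape[1]:]=b
cv2.imwrite('pics/m13.png',o)
for n in 'sc':
  x=load(n+'12')['pixels'].astype(int);y=load(n+'13')['pixels'].astype(int)
  m=np.abs(x-y).sum(2)>60; ys,xs=np.nonzero(m); print(n,m.sum(),ys.min() if len(ys) else 0,ys.max() if len(ys) else 0)
"
```

```text
t 17.42 world [0.5283 0.1141 0.228 ] local [-0.094   0.0385  0.228 ] F [-0.08 -0.54 -0.66] gap -0.0004
s 5681 7 280
c 8815 0 260
```

View pics/m13.png

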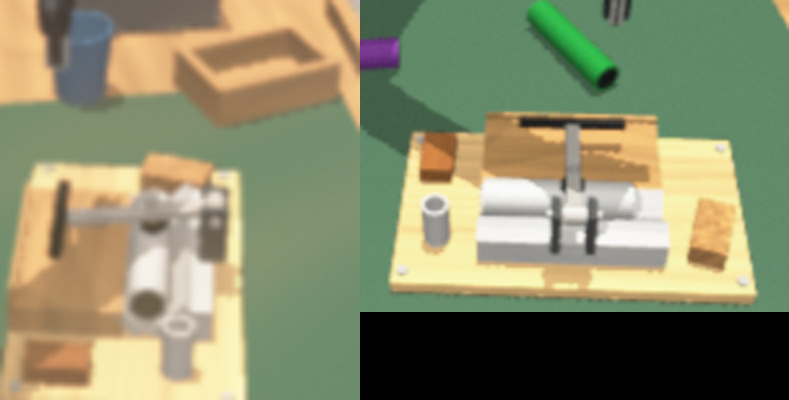

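The crossbar stays down at about (573,124) in the scene crop, 1.69–1.72 rad. The tube is seated in the vee at about (560,197), the bystanders have not moved, and the gripper is clear. Handing in.

```bash
python3 -c "
from h import *
print(ticket.hand_in()); st()"
```

```text
the job is handed in; nothing more can be done
None
the job is handed in; nothing more can be done
```

I rolled the tube along the deck with the open fingers until it dropped into the vee, then backed off and let it settle. With shut fingers I swung the hold-down over and pressed the crossbar down, first touch coming at about 1.6 rad. I then let go and handed the job in at about 17.5 s; it gives no verdict.

- **Tube and bystanders:** the last pictures show the tube seated parallel in the vee, about 15 mm off its middle along the vee by eye. No bystander looks moved, and the gripper was well clear.
- **Clamp force:** the main press ended at 7.3 N on the crossbar, still moving, about 9 mm past first touch. That works out to roughly 11 N of toe on tube. I could not measure the toe force directly, so this is inferred from the force readings and travel.
- **One check went wrong:** the light touch to check for springback went about 2 mm deeper than the press. It read 6.9 N standing still, which I estimate at up to 14 N of toe force, under the 18 N limit. It left springback unmeasured, but after release the crossbar stayed down at about 1.7 rad in the pictures.

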